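# Measure the bay on the record shelf with a spring tape and lock it

### The arm

A 6-joint arm with a two-finger parallel gripper is mounted at the origin on the work surface. World frame = base frame: x ahead of the robot, y to its left, z up, the work surface at z = 0. Lengths are in m, angles in rad, forces in N, time in s.
With the tool pointing down it reaches from about 0.225 to 0.725 m from the base axis. Payload 3.1 kg.
Tool frame: the origin (TCP) lies at the very end of the fingers, on their centre line; the grasp point (between the pads) lies 19 mm behind it; z points along the fingers, y is the line along which they close (so a half turn about z gives the same grasp; the last joint's range is limited). The gripper opens to 85 mm and grips with 20 to 120 N. Pads are 22 mm wide; open, the fingers measure 114 mm over their backs; the gripper's body (76 mm by 85 mm) begins 54 mm behind the grasp point. The pads swing forward as they close: fully open they stand 13 mm farther back than shut.
Start: joints at [-0.128, 0.048, 0.099, 1.622, 0, 1.443], TCP at [0.525, -0, 0.231] pointing down, gripper open.
Joint ranges: [-2.91, 2.91], [-0.99, 1.94], [-1.21, 1.42], [-2.12, 2.29], [-1.49, 1.47], [-3.14, 3.14]. Speed limits (rad/s): [2.79, 2.79, 3.14, 3.14, 3.14, 3.14].

### API

Orientations are given as a unit quaternion [x, y, z, w].
In Python, from plant import move_pose, move_l, goto_joints, grip, sleep, solve_ik, observe, read_camera, IKError, sign_off, silhouettes, place_of gives the robot as it stands. Calls block until the motion is done:
- move_pose(position, orientation): joint-space move of the TCP to a pose.
- move_l(position, frame=None, vel=0.15, contact_N=None): straight line of the TCP; frame=None keeps the orientation; vel is the mean speed in m/s. With contact_N (N) it stops when the force on the tool has changed by that much, and returns True; else False.
- goto_joints(angles): joint-space move.
- grip(opening): finger opening in m; the grip force is fixed at half the most; returns when the fingers have stopped.
- sleep(seconds).
- solve_ik(position, orientation): joint angles nearest the present ones, or None.
- observe(): the state.
- read_camera(name): name is "scene" or "side" or "wrist"; returns a dict with "img" (384x512x3 uint8, red, green, blue), "fovy" (degrees; the focal length in pixels is half the picture's height over the tangent of half this angle, whatever the lens; pixels are square), "cx", "cy" (the principal point, pixels), "k1" (the pictures are not rectified: a ray, as slopes to the right and down, at radius r is drawn at 1 + k1 r^2 times it, then the intrinsics apply), "R" (3x3) and "t" (3): a world point X has camera coordinates R X + t. Camera axes: x right, y down, z forward; pixel columns grow to the right and rows downward; lengths in m; the calibration is good to about 2 mm. A picture is of the moment at which its call begins. There is no depth.
A pose or a line that the arm cannot do raises IKError and nothing moves.
- sign_off(): hands the job in; it is judged then, once.
Trained networks look in a picture, given as the dict that the camera call returned (one of the last four; its "shot" number tells which), for a name from the list of things; names that differ only in an ending like _2 or _b are one class to them, and where a whole thing is asked for, a point or a joint stands for the part that bears it (a point fixed in the world has none). Each returns a list of dicts, best first, with "score" (0 to 1); they miss things now and then, are a little off and sometimes report something else, mostly with a low value. They report only what shows in the picture. A call takes as long as a camera call.
- silhouettes(picture, target): "mask" (384x512 bool, what is visible of it) and "rect" ([left, top, right, bottom] as shares, 0 to 1, of the picture: columns of its width, rows of its height, round what is visible of it).
- place_of(picture, target): "centre" ([column, row] as shares, 0 to 1, of the picture: columns of its width, rows of its height: a listed point, or the origin of a listed thing).
The state is a dict: "clock": time; "joint_pos": joint angles; "joint_velocities": joint speeds; "joint_efforts": joint torques, N m; "ee_pos": TCP position; "orientation": TCP orientation; "contact_force": force on the tool from outside, world axes, zero at the start; "wrist_torque": the same for the moment, N m; "width": finger opening in m; "grip_force": force on a finger pad.
Only numpy, scipy, OpenCV 4.12 (cv2) and the standard library are available. Lean on these libraries where they do the work, as an engineer would, in place of code of your own. Each camera call takes 0.05 s, during which the arm holds its last target. There are 200 camera calls.

### The job

Measure the bay on the pine plank: hook the tape measure's steel end over the plank's open end, draw the case back along the plank, lined up with it, until its back is up against the dark cross batten, then press the red lock button fully down. Leave the tape standing there, still hooked, drawn out and locked, and leave the other things on the shelf and table where they are.

Things in the scene. Friction and masses are not known exactly. Their poses are not given: they have to be found in the camera images.
- tape: yellow tape measure with black trim, upright: case 75 long (its x) x 36 wide (its y) x 58 mm high, about 0.4 kg. Origin: centre of its underside; x points out of the mouth to the hook, z up. Starts on a notebook, hook hanging free over the edge. A light spring (about 1 N) pulls the blade in; on wood the case's weight holds against it when let go. Grip across the 36 mm.
- tape_blade: the flat yellow blade with the hook at its end: 21 mm wide, underside 3 mm above the case's underside, can be drawn out 110 mm. Its origin is the tape's origin shifted along x by the length drawn out.
- tape_hook (a point): the steel hook at the blade's end: a tongue 20 mm wide and 3 mm thick that hangs 9 mm below the case's underside. The point is the middle of the hanging part, on the face towards the case, 4 mm below the case's underside; with the blade fully in it lies at x = 38.5 mm from the tape's origin. Axes as the tape's.
- tape_back (a point): middle of the case's flat back face (x = -37.5 mm from the tape's origin), 7 mm above its underside. Axes as the tape's.
- tape_lock (a joint): travel of the red lock button in m: 0 = up (free, as at the start), 0.006 = fully down; it takes about 4 to 6 N and stays down by itself; a notched catch then keeps the blade from springing back in.
- tape_lock_top (a point): middle of the top face of the red lock button (24 x 20 mm, standing 8 mm proud of the case's top) : 16 mm ahead of the tape's origin towards the hook and 66 mm above its underside while up. It moves straight down when pressed.
- plank: fixed pine plank lying on the table, 400 long (its x) x 120 wide (its y) x 18 mm thick. Origin: centre of its underside. Its +x end is the open end where the tape is hooked; the bay is the clear stretch between that end and the batten.
- plank_end (a point): middle of the top edge of the plank's open end (x = 200 mm, z = 18 mm in the plank's frame). Axes as the plank's: x points outwards off the end, z up.
- batten: fixed dark wooden strip across the plank, 12 thick (its x) x 110 long (its y) x 14 mm high, standing on the plank's top. Origin: centre of its underside, axes as the plank's. It lies 120 to 170 mm from the open end, differently each time.
- batten_face (a point): middle of the batten's face towards the open end, 7 mm above the plank's top. Axes as the plank's.
- notebook: blue closed notebook 90 (its x) x 140 (its y) x 16 mm under the tape at the start. Origin: centre of its underside.
- bookend_a: bystander: bent steel bookend, base 80 x 90 mm, upright plate 120 mm high, standing on the plank behind the batten. Origin: centre of its underside.
- bookend_b: bystander: the same kind of bookend, standing on the table.
- gauge: bystander: black plastic stylus gauge, 85 x 22 x 16 mm, lying on the table. Origin: centre of its underside.
- coaster: bystander: round cork coaster, 94 mm across, 6 mm thick. Origin: centre of its underside.
- remote: bystander: small wooden speaker remote with a rubber button, 110 x 42 x 19 mm. Origin: centre of its underside.

How it is judged:
By the outcome, as a careful person would: the job done as asked, in the order asked, and still so for the second after the job is handed in, with the robot touching nothing.
It also fails if it takes over 48 s, if anything falls off the work surface, if the arm or the gripper's body presses on something with over 40 N, if the wrist force passes 120 N, or if a joint passes its speed limit or range.

## Working session

There is one attempt and no reset: what is moved stays moved. The work goes in short steps, each a Python script; the robot and the scene stay as the last script left them, time stands still between calls to the robot, and variables do not carry over. Pictures are saved under pics/ and viewed, at most 10 in all, crops included, and the job is handed in when it is done.

```bash
ls; mkdir -p pics
cat > h.py <<'E'
import numpy as np, cv2
from plant import *
def pix2ray(c,uv):
    f=192/np.tan(np.radians(c["fovy"])/2)
    d=np.array([(uv[0]-c["cx"])/f,(uv[1]-c["cy"])/f]); s=d.copy()
    for _ in range(20): s=d/(1+c["k1"]*(s@s))
    R=np.array(c["R"]);o=-R.T@np.array(c["t"]);v=R.T@np.array([s[0],s[1],1]);return o,v/np.linalg.norm(v)
def onz(c,uv,z):
    o,v=pix2ray(c,uv);return o+v*(z-o[2])/v[2]
def proj(c,X):
    X=np.array(c["R"])@np.array(X)+np.array(c["t"]);s=X[:2]/X[2];s=s*(1+c["k1"]*(s@s))
    f=192/np.tan(np.radians(c["fovy"])/2);return s*f+[c["cx"],c["cy"]]
def tri(obs):
    A=np.zeros((3,3));b=np.zeros(3)
    for c,uv in obs:
        o,v=pix2ray(c,uv);P=np.eye(3)-np.outer(v,v);A+=P;b+=P@o
    return np.linalg.solve(A,b)
def save(c,n,crop=None,s=1):
    im=c["img"][...,::-1]
    if crop: im=im[crop[1]:crop[3],crop[0]:crop[2]]
    cv2.imwrite("pics/"+n,cv2.resize(im,None,fx=s,fy=s,interpolation=cv2.INTER_CUBIC))
E
python3 - <<'E'
from h import *
P={k:read_camera(k) for k in("scene","side","wrist")}
for k,c in P.items():
    save(c,k+"0.png",s=1.5)
    print(k,np.round(-np.array(c["R"]).T@c["t"],3),c["fovy"])
for n in["tape","tape_hook","tape_back","tape_lock_top","plank","plank_end","batten","batten_face","notebook","bookend_a","gauge","coaster","remote"]:
    obs=[]
    for k,c in P.items():
        r=place_of(c,n)
        for q in r[:2]:
            uv=np.array(q["centre"])*[512,384];print(n,k,round(q["score"],2),np.round(uv,1),np.round(onz(c,uv,0.018),3))
        if r and r[0]["score"]>.4: obs.append((c,np.array(r[0]["centre"])*[512,384]))
    if len(obs)>1: print("   TRI",np.round(tri(obs),4))
print(observe())
E
```

```text
pics
scene [ 1.153 -0.595  0.675] 57.39182070805747
side [0.385 0.798 0.719] 55.02941577282251
wrist [0.525 0.084 0.373] 64.97405083265849
tape scene 0.64 [377.  195.3] [0.724 0.298 0.018]
tape scene 0.58 [332.8 163.9] [0.502 0.351 0.018]
tape side 0.96 [241.7 316.6] [0.49  0.361 0.018]
   TRI [ 0.5873  0.3621 -0.0464]
tape_hook side 0.47 [234.5 330.3] [0.498 0.395 0.018]
tape_back scene 0.61 [323.9 165.6] [0.488 0.317 0.018]
tape_back side 0.91 [242.9 295.3] [0.499 0.307 0.018]
   TRI [0.4962 0.3094 0.0239]
tape_lock_top scene 0.59 [338.7 146.3] [0.432 0.479 0.018]
tape_lock_top side 0.5 [234.5 299.3] [0.515 0.32  0.018]
   TRI [0.5041 0.3676 0.0858]
plank scene 0.61 [266.3 215. ] [ 0.556 -0.034  0.018]
plank side 0.72 [255.8 206.3] [ 0.524 -0.002  0.018]
plank side 0.51 [234.  299.3] [0.516 0.321 0.018]
plank wrist 0.74 [257.4 165.9] [ 0.532 -0.009  0.018]
   TRI [ 0.5317 -0.0164 -0.0016]
plank_end scene 0.68 [276.1 202.2] [0.53  0.032 0.018]
plank_end scene 0.55 [314.  184.8] [0.546 0.194 0.018]
plank_end side 0.96 [229.4 249.6] [0.561 0.177 0.018]
plank_end side 0.32 [242.4 135.3
[... 1664 characters left out ...]
[-1.27794399e-01,  4.80214397e-02,  9.92255940e-02,  1.62198710e+00,
       -2.02238171e-05,  1.44300058e+00]), 'joint_velocities': array([ 0.0013406 , -0.00049958, -0.00096686,  0.00111102,  0.00125196,
       -0.00023729]), 'joint_efforts': array([ 1.83109905e-04, -3.38633358e+01,  3.20147359e+01,  1.39399519e-03,
       -1.06655953e-04, -1.90233868e-05]), 'ee_pos': array([ 5.25007216e-01, -1.70258280e-05,  2.31313244e-01]), 'orientation': array([ 7.07106305e-01,  7.07107258e-01, -3.91433077e-06,  1.14751747e-05]), 'contact_force': array([ 0.78000072, -1.12734958, -1.24070551]), 'wrist_torque': array([-0.04195257,  0.01337338, -0.0288221 ]), 'grip_force': 0.0, 'width': 0.08548081227857038}
```

View pictures.

View pics/scene0.png

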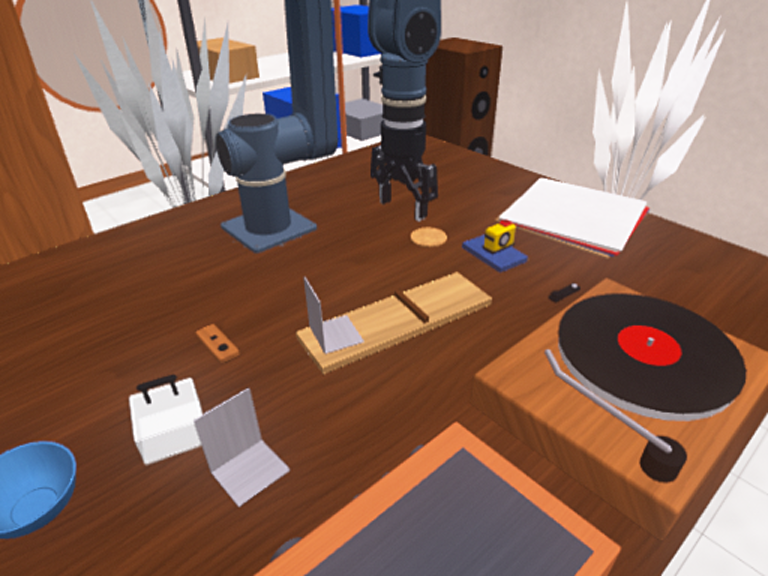

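View pics/wrist0.png

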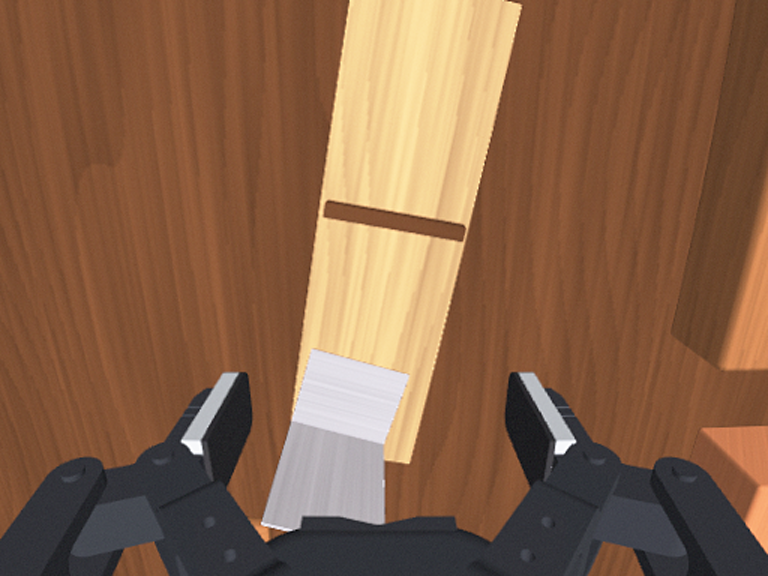

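View pics/side0.png

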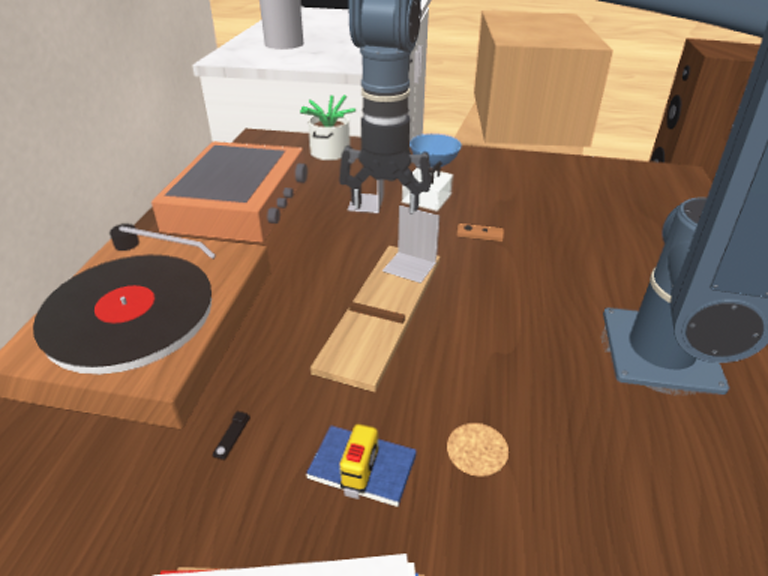

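```bash
cat >> h.py <<'E'
from scipy.optimize import minimize
from scipy.spatial.transform import Rotation as Ro
def Rz(a): return Ro.from_euler("z",a).as_matrix()
def box(x0,x1,y0,y1,z0,z1): return np.array([[x,y,z] for x in(x0,x1) for y in(y0,y1) for z in(z0,z1)])
def hullmask(c,p,z,boxes):
    m=np.zeros((384,512),np.uint8)
    for b in boxes:
        W=b@Rz(p[2]).T+[p[0],p[1],z]; q=np.array([proj(c,w) for w in W])
        cv2.fillConvexPoly(m,cv2.convexHull(np.round(q*16).astype(np.int32).reshape(-1,1,2)),1,cv2.LINE_8,4)
    return m>0
def fit(views,p0,z,boxes,ign=None):
    def cost(p):
        s=0
        for c,m in views:
            h=hullmask(c,p,z,boxes); s+=1-(h&m).sum()/max(1,(h|m).sum())
        return s/len(views)
    S=np.array([p0,p0+np.array([.015,0,0]),p0+np.array([0,.015,0]),p0+np.array([0,0,.15])])
    r=minimize(cost,p0,method="Nelder-Mead",options=dict(initial_simplex=S,xatol=1e-4,fatol=1e-4,maxiter=200));return r.x,r.fun
TAPE=[box(-.0375,.0375,-.018,.018,0,.058),box(.004,.028,-.01,.01,.058,.066)]
PLANK=[box(-.2,.2,-.06,.06,0,.018)]
BAT=[box(-.006,.006,-.055,.055,0,.014)]
DOWN=np.array([.7071068,.7071068,0,0])
def quat(yaw): # tool down, tool closing axis = tape y, for tape yaw
    return (Ro.from_euler("z",yaw-np.pi/2)*Ro.from_quat(DOWN)).as_quat()
E
python3 - <<'E'
from h import *
import pickle
V={"tape":[],"plank":[],"batten":[]}; D=[]
def look(c,names,tag):
    for n in names:
        r=silhouettes(c,n)
        print(tag,n,[(round(q["score"],2),int(q["mask"].sum()),np.round(np.array(q["rect"])*[512,384,512,384])) for q in r[:2]])
        if r: V[n].append((c,r[0]["mask"],tag))
    for n in names+(["plank_end","batten_face"] if "plank" in names else ["tape_hook","tape_back","tape_lock_top"]):
        r=place_of(c,n)
        if r: print("  ",n,round(r[0]["score"],2),np.round(np.array(r[0]["centre"])*[512,384],1))
move_pose([.53,.05,.27],DOWN); c=read_camera("wrist");save(c,"w1.png");look(c,["plank","batten"],"w1")
move_pose([.505,.25,.25],DOWN); c=read_camera("wrist");save(c,"w2.png");look(c,["tape"],"w2")
s=read_camera("side");look(s,["tape","plank","batten"],"side")
pickle.dump(V,open("V.pkl","wb"))
a,b=cv2.imread("pics/w1.png"),cv2.imread("pics/w2.png")
cv2.imwrite("pics/w12.png",cv2.resize(np.hstack([a,b]),(800,300)))
for n,z,B,p0 in(("plank",0,PLANK,[.53,-.01,1.4]),("batten",.018,BAT,[.535,.018,1.4]),("tape",.016,TAPE,[.497,.345,1.6])):
    print(n,fit([v[:2] for v in V[n]],np.array(p0),z,B),[fit([v[:2]],np.array(p0),z,B) for v in V[n]])
print(observe()["clock"])
E
```

```text
w1 plank [(0.97, 19026, array([200.,  35., 327., 315.]))]
w1 batten [(0.8, 869, array([213., 167., 298., 188.]))]
   plank 0.63 [250.8 194.1]
   batten 0.59 [253.9 174.4]
   plank_end 0.75 [280.   44.2]
   batten_face 0.64 [255.3 169. ]
w2 tape [(0.83, 2690, array([226.,  25., 265., 108.])), (0.45, 531, array([238.,  35., 260.,  62.]))]
   tape 0.82 [245.7  69. ]
   tape_back 0.56 [239.8 106. ]
   tape_lock_top 0.86 [243.5  45. ]
side tape [(0.94, 901, array([228., 287., 255., 331.])), (0.67, 1125, array([299., 283., 339., 316.]))]
side plank [(0.64, 502, array([258., 138., 293., 191.])), (0.6, 3191, array([208., 170., 295., 260.]))]
side batten [(0.76, 229, array([233., 202., 267., 214.]))]
   tape 0.71 [239.9 313.4]
   plank 0.8 [256.3 204.8]
   batten 0.49 [249.8 208.7]
   plank_end 0.89 [225.4 251.4]
   batten_face 0.8 [250.6 207.9]
plank (array([ 0.53102326, -0.0172462 ,  1.38824036]), np.float64(0.58609362551528)) [(array([ 0.53101787, -0.01692303,  1.38675916]), np.float64(0.19297947388551273)), (array([ 0.48934494, -0.38086057,  1.61035748]), np.float64(0.7671557027922385))]
batten (array([0.53664082, 0.0163284 , 1.39698636]), np.float64(0.17466657500343735)) [(array([0.53722172, 0.01668284, 1.38062286]), np.float64(0.15549076773566572)), (array([0.53738526, 0.01488348, 1.38108198]), np.float64(0.1762589928057554))]
tape (array([0.49895423, 0.35034035, 1.48105176]), np.float64(0.14139997800505882)) [(array([0.50000865, 0.3485562 , 1.52984405]), np.float64(0.10393071285809463)), (array([0.49566609, 0.35539139, 1.57679675]), np.float64(0.11445783132530118))]
4.3833
```

View pics/w12.png

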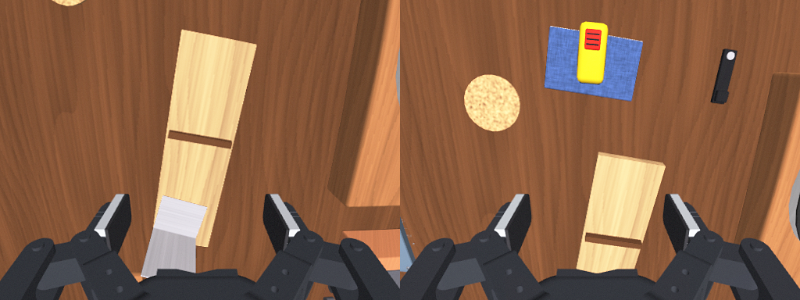

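Run:
```python
from h import *
import pickle
V=pickle.load(open("V.pkl","rb"))
move_pose([.5,.31,.22],DOWN); c=read_camera("wrist")
r=silhouettes(c,"tape"); print([(q["score"],q["mask"].sum()) for q in r[:2]])
m=r[0]["mask"]; 
p1=fit([(c,m)],np.array([.499,.349,1.5]),.016,TAPE); print(p1)
p2=fit([(c,m),V["tape"][0][:2]],np.array([.499,.349,1.5]),.016,TAPE); print(p2)
for n in["tape","tape_lock_top","tape_back","tape_hook"]:
    q=place_of(c,n)
    if q: print(n,q[0]["score"],onz(c,np.array(q[0]["centre"])*[512,384],dict(tape=.016,tape_lock_top=.082,tape_back=.023,tape_hook=.012)[n]))
im=c["img"].copy()
for k,col in((hullmask(c,p2[0],.016,TAPE),(255,0,0)),(m,(0,0,255))):
    cv2.drawContours(im,cv2.findContours(k.astype(np.uint8),0,1)[0],-1,col,1)
c["img"]=im; save(c,"w3.png")
# plank end corners from w2 stored picture
c2=V["tape"][0][0]; hsv=cv2.cvtColor(c2["img"],cv2.COLOR_RGB2HSV)
k=((hsv[...,2]>175)&(hsv[...,1]>60)&(hsv[...,1]<150)).astype(np.uint8); k[:190]=0
n,l,st,_=cv2.connectedComponentsWithStats(k); i=1+st[1:,4].argmax(); print(st[i])
ys,xs=np.where(l==i); 
e=[]
for x in range(xs.min()+12,xs.max()-15,3): e.append((x,ys[xs==x].min()))
W=np.array([onz(c2,u,.018) for u in e]); 
vx,vy,x0,y0=cv2.fitLine(W[:,:2].astype(np.float32),cv2.DIST_HUBER,0,.01,.01).ravel()
print("end line dir",np.arctan2(vy,vx)+np.pi/2,x0,y0, W[0],W[-1])
L=np.array([onz(c2,(xs[ys==y].min(),y),.018) for y in range(ys.min()+25,ys.min()+85,4)])
Rr=np.array([onz(c2,(xs[ys==y].max(),y),.018) for y in range(ys.min()+25,ys.min()+85,4)])
for S in(L,Rr):
    f=cv2.fitLine(S[:,:2].astype(np.float32),cv2.DIST_HUBER,0,.01,.01).ravel();print("edge",np.arctan2(f[1],f[0]),f[2:])
print(observe()["clock"])
```

```text
[(0.78, np.int64(2918))]
(array([0.49931612, 0.35295025, 1.4765135 ]), np.float64(0.08146510893590153))
(array([0.49928966, 0.35025856, 1.47389881]), np.float64(0.1114345268417069))
tape 0.66 [0.50013862 0.35211893 0.016     ]
tape_lock_top 0.77 [0.50106059 0.36664534 0.082     ]
[  226   194   114   156 11154]
end line dir 1.4007448 0.56237644 0.18660259 [0.48584732 0.07031113 0.018     ] [0.60066529 0.17930909 0.018     ]
edge 1.3964137 [0.49460196 0.11591905]
edge 1.3943758 [0.6152055  0.11586101]
5.0583
```

View pics/w3.png

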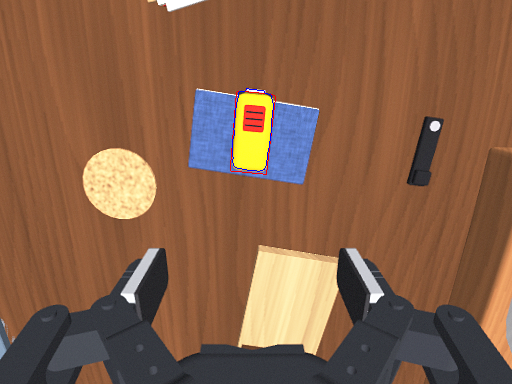

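Run:
```python
from h import *
x,y,a=.4995,.351,1.475
grip(.07)
move_pose([x,y,.11],quat(a))
print(move_l([x,y,.031],vel=.1,contact_N=8),observe()["ee_pos"])
grip(.02); o=observe(); print(o["width"],o["grip_force"])
o=observe()["ee_pos"]; move_l([o[0],o[1],.10],vel=.1)
e=np.array([.566,.180]);ya=1.395;d=np.array([np.cos(ya),np.sin(ya)])
p=e-d*.0285
move_pose([p[0],p[1],.08],quat(ya))
for k in("side","scene"):
    c=read_camera(k);save(c,k+"1.png")
    for n in("tape_hook","tape","tape_back"):
        r=place_of(c,n)
        if r:print(k,n,r[0]["score"],np.array(r[0]["centre"])*[512,384])
a=cv2.imread("pics/side1.png")[150:350,130:380];b=cv2.imread("pics/scene1.png")[90:290,180:430]
cv2.imwrite("pics/ss1.png",cv2.resize(np.hstack([a,b]),(800,320),interpolation=cv2.INTER_CUBIC))
print(observe()["clock"],observe()["ee_pos"],observe()["width"])
```

```text
False [0.5001977  0.35134027 0.03197057]
0.03532164945564576 61.98728799819946
side tape_hook 0.48 [225.792  243.1104]
side tape 0.75 [231.0144 234.0096]
scene tape 0.68 [309.8112 175.9104]
scene tape_back 0.83 [301.4144 180.7872]
9.3417 [0.5609226  0.15275035 0.0800927 ] 0.03536750095135002
```

View pics/ss1.png

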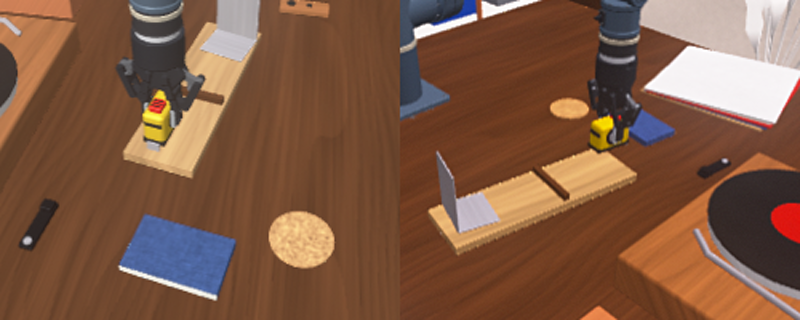

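Run:
```python
from h import *
e=np.array([.566,.180]);ya=1.395;d=np.array([np.cos(ya),np.sin(ya)])
p=e-d*.0245
move_l([p[0],p[1],.046],vel=.08)
print(move_l([p[0],p[1],.029],vel=.02,contact_N=3),observe()["ee_pos"],observe()["contact_force"])
c=read_camera("side");save(c,"side2.png",(170,190,300,290),5)
print(observe()["clock"])
```

```text
True [0.56192191 0.1558209  0.03408084] [ 0.06852615 -0.07014457  5.7992206 ]
10.5833
```

View pics/side2.png

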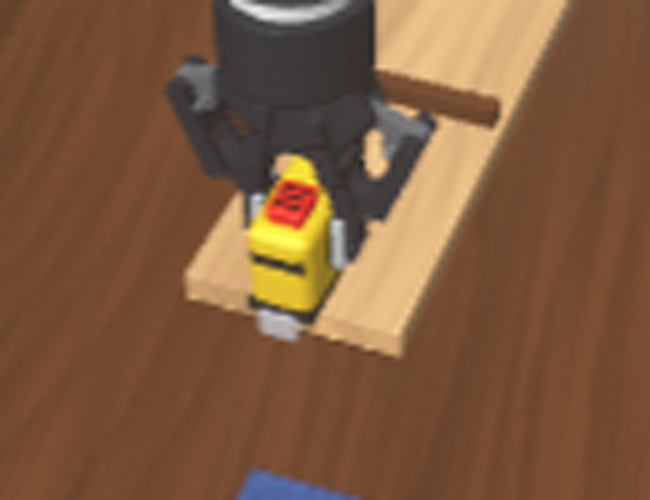

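Run:
```python
from h import *
ya=1.395;d=np.array([np.cos(ya),np.sin(ya),0])
o=observe()["ee_pos"]; z=.0344
p=np.array([o[0],o[1],z]); move_l(p,vel=.02); print(observe()["contact_force"])
print(move_l(p-d*.085,vel=.06,contact_N=12),observe()["ee_pos"],observe()["contact_force"])
print(move_l(p-d*.115,vel=.015,contact_N=5),observe()["ee_pos"],observe()["contact_force"])
print("travel",(p-observe()["ee_pos"])@d)
c=read_camera("side");save(c,"side3.png",(170,170,300,290),5)
print(observe()["clock"])
```

```text
[ 0.5288497  -0.40056317 -0.30219111]
False [0.54683442 0.07177024 0.03427141] [-0.25348727  0.79386207 -1.65718733]
True [0.54491333 0.0608028  0.03415088] [0.60481559 0.21406253 4.21758824]
travel 0.09655939169639782
13.5667
```

View pics/side3.png

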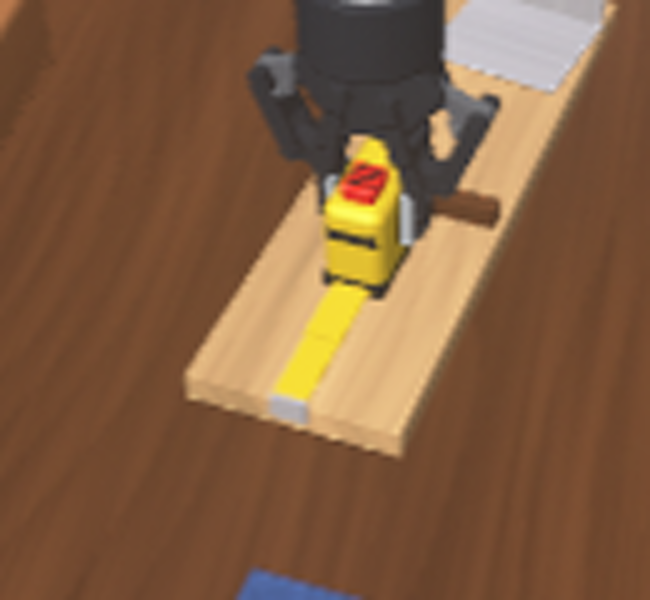

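Run:
```python
from h import *
ya=1.395;d=np.array([np.cos(ya),np.sin(ya),0])
p=observe()["ee_pos"].copy(); p[2]=.0343
for i in range(16):
    move_l(p-d*.0007*i,vel=.01); sleep(.1); o=observe(); f=o["contact_force"]
    print(i,np.round(((p-o["ee_pos"])@d)*1e3,2),"z",round(o["ee_pos"][2],5),"fd",round(f@d,2),"fz",round(f[2],2))
    if f@d>8: break
print(observe()["clock"])
```

```text
0 -0.01 z 0.03426 fd 0.71 fz 2.04
1 0.04 z 0.03426 fd 3.39 fz 0.39
2 0.11 z 0.03431 fd 6.02 fz 0.13
3 0.14 z 0.03439 fd 7.14 fz 0.19
4 0.16 z 0.03444 fd 8.33 fz 1.75
15.5833
```

Run:
```python
from h import *
ya=1.395;d=np.array([np.cos(ya),np.sin(ya),0])
o=observe()["ee_pos"].copy()
t=o-d*.001; t[2]=.0337
move_l(t,vel=.01); print(observe()["contact_force"])
grip(.06); print(observe()["width"])
o=observe()["ee_pos"].copy(); print(o); move_l([o[0],o[1],.13],vel=.12)
move_l([o[0],o[1],.20],vel=.15)
b=o+d*.016; 
for k in("wrist","side"):
    c=read_camera(k); r=place_of(c,"tape_lock_top")
    if r: print(k,r[0]["score"],onz(c,np.array(r[0]["centre"])*[512,384],.084),b)
    im=c["img"]; hsv=cv2.cvtColor(im,cv2.COLOR_RGB2HSV)
    q=proj(c,[b[0],b[1],.084]); red=((hsv[...,0]<8)|(hsv[...,0]>172))&(hsv[...,1]>170)&(hsv[...,2]>120)
    yy,xx=np.where(red); s=(abs(xx-q[0])<40)&(abs(yy-q[1])<40); 
    if s.any(): print("red",onz(c,(np.mean([xx[s].min(),xx[s].max()]),np.mean([yy[s].min(),yy[s].max()])),.084),s.sum())
    if k=="wrist":
        save(c,"w4.png",s=1.2); r=silhouettes(c,"tape")
        if r: print(fit([(c,r[0]["mask"])],np.array([o[0],o[1],ya]),.018,TAPE))
print(observe()["clock"])
```

```text
[0.79818185 5.60710229 4.62107462]
0.060299003231015814
[0.54398929 0.05893595 0.03299912]
wrist 0.97 [0.54797501 0.07580673 0.084     ] [0.54678756 0.07468936 0.03299912]
red [0.54845454 0.07601042 0.084     ] 515
(array([0.54574281, 0.06353454, 1.39806744]), np.float64(0.3752161383285303))
side 0.41 [0.54214927 0.07921532 0.084     ] [0.54678756 0.07468936 0.03299912]
red [0.54381702 0.08040101 0.084     ] 46
18.0833
```

View pics/w4.png

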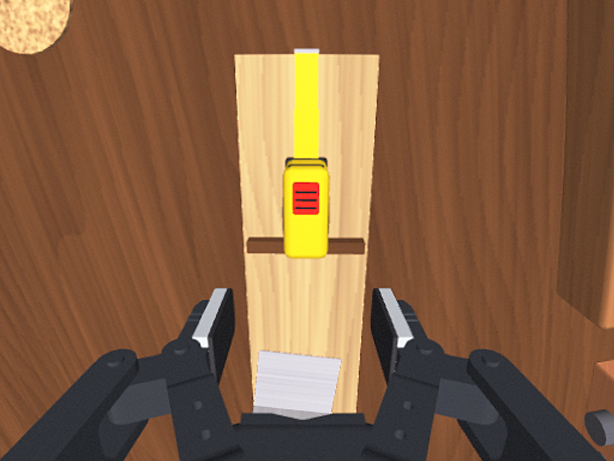

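Run:
```python
from h import *
grip(0.0)
b=[.5477,.0765]
move_l([*b,.105],vel=.12)
print(move_l([*b,.0795],vel=.03,contact_N=2),observe()["ee_pos"][2])
z=observe()["ee_pos"][2]
for k in range(1,20):
    move_l([*b,z-.001*k],vel=.02); sleep(.08); o=observe(); print(round(o["ee_pos"][2],4),np.round(o["contact_force"],1))
    if o["contact_force"][2]>18: break
print(observe()["clock"])
```

```text
True 0.08201840337354852
0.0811 [-1.  -0.6  2.8]
0.0799 [-1.   0.7  2.8]
0.0788 [-1.9  0.6  1.5]
0.078 [-1.9  0.3  3. ]
0.078 [-2.6  0.4  8.2]
0.078 [-3.6  0.5  9.6]
0.0779 [-5.2  0.1 13.2]
0.0779 [-6.1  0.2 16.2]
0.0779 [-7.  -0.3 19.9]
23.3417
```

Run:
```python
from h import *
o=observe()["ee_pos"].copy()
move_l([o[0],o[1],.12],vel=.06); move_l([.5438,.0594,.20],vel=.15)
c=read_camera("wrist"); s=read_camera("side")
a=c["img"][20:270,150:370,::-1]; b=s["img"][160:290,160:300,::-1]
cv2.imwrite("pics/f.png",np.hstack([cv2.resize(a,(440,500)),cv2.resize(b,(360,500))]))
for n,z in(("tape_back",.025),("batten_face",.025),("tape_hook",.014),("plank_end",.018),("tape_lock_top",.078)):
    r=place_of(c,n)
    if r: print(n,r[0]["score"],onz(c,np.array(r[0]["centre"])*[512,384],z))
print(observe()["clock"])
```

```text
batten_face 0.52 [0.55766085 0.14568226 0.025     ]
tape_hook 0.72 [0.5486114  0.06285735 0.014     ]
plank_end 0.74 [0.56577796 0.17898953 0.018     ]
tape_lock_top 0.87 [0.54968475 0.07561096 0.078     ]
25.325
```

View pics/f.png

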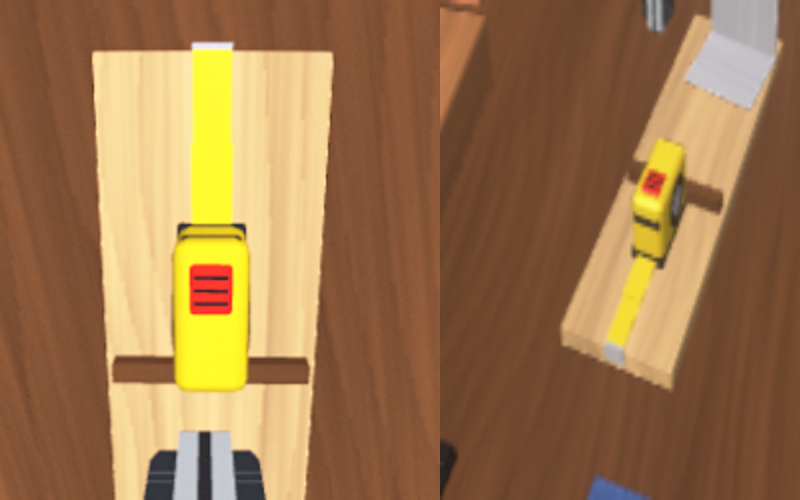

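Run:
```python
from h import *
move_pose([.53,-.065,.22],quat(1.395)); c=read_camera("wrist")
print("cam",-np.array(c["R"]).T@c["t"])
ya=1.395;d=np.array([np.cos(ya),np.sin(ya)]);n=np.array([-d[1],d[0]])
b=np.array([.5372,.0165])
def prof(off):
    for s in np.arange(-.012,.022,.0015):
        q=proj(c,[*(b+d*s+n*off),.032]); print(round(s*1e3,1),np.round(q),c["img"][int(round(q[1])),int(round(q[0]))])
print("on axis");prof(-.002);print("beside");prof(.035)
print(observe()["clock"])
```

```text
cam [0.54543513 0.01671449 0.3628435 ]
on axis
-12.0 [246. 100.] [253 234 172]
-10.5 [246.  98.] [253 234 172]
-9.0 [246.  97.] [254 236 176]
-7.5 [246.  95.] [255 243 180]
-6.0 [246.  94.] [204 155 107]
-4.5 [246.  92.] [134  85  56]
-3.0 [246.  91.] [132  84  52]
-1.5 [246.  89.] [140  88  58]
-0.0 [246.  88.] [140  87  57]
1.5 [246.  86.] [135  86  52]
3.0 [246.  85.] [137  88  56]
4.5 [246.  83.] [97 65 47]
6.0 [246.  82.] [56 52 36]
7.5 [246.  80.] [190 156  22]
9.0 [246.  79.] [216 179  30]
10.5 [246.  77.] [246 222  41]
12.0 [246.  76.] [251 232  38]
13.5 [246.  74.] [255 250  46]
15.0 [246.  73.] [255 252  51]
16.5 [246.  71.] [255 252  46]
18.0 [246.  70.] [255 252  45]
19.5 [246.  68.] [255 253  54]
21.0 [246.  67.] [255 252  49]
beside
-12.0 [211. 100.] [247 219 154]
-10.5 [211.  98.] [244 208 147]
-9.0 [211.  97.] [238 200 141]
-7.5 [211.  95.] [247 209 150]
-6.0 [211.  94.] [160 120  86]
-4.5 [211.  93.] [136  83  55]
-3.0 [211.  91.] [138  87  57]
-1.5 [211.  90.] [138  88  56]
-0.0 [210.  88.] [142  93  60]
1.5 [210.  87.] [137  85  55]
3.0 [210.  85.] [137  84  55]
4.5 [210.  84.] [139  86  55]
6.0 [210.  82.] [223 170 118]
7.5 [210.  81.] [246 212 151]
9.0 [210.  79.] [244 208 148]
10.5 [210.  78.] [244 209 146]
12.0 [210.  76.] [244 211 149]
13.5 [210.  75.] [245 214 150]
15.0 [210.  73.] [247 217 155]
16.5 [210.  71.] [247 218 154]
18.0 [210.  70.] [248 218 155]
19.5 [210.  68.] [247 218 153]
21.0 [210.  67.] [248 218 156]
25.95
```

```bash
python3 -c "
from plant import *
print(sign_off())"
```

```text
the job is handed in; nothing more can be done
None
```

The tape is hooked over the plank's open end and drawn back along the plank, with its back up against the batten. The lock button is pressed fully down (6 mm travel), and the job was handed in at about 26 s.

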